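# Fold a ratchet recipe stand flat and lock it shut

## Robot

A 6-joint arm with a two-finger parallel gripper is mounted at the origin on a cart in front of the work surface, level with it; the furniture and walls round the work are solid. World frame = base frame: x ahead of the robot, y to its left, z up, the work surface at z = 0. Lengths are in m, angles in rad, forces in N, time in s.
With the tool pointing down it reaches from about 0.375 to 0.9 m from the base axis. Payload 3.1 kg.
Tool frame: the origin (TCP) lies midway between the tips of the shut fingers; the grasp point (between the pads) lies robot.grip_depth behind it (robot.grip_depth is the distance from the TCP to the grasp point, in m); z points along the fingers, y is the line along which they close (so a half turn about z gives the same grasp; the last joint's range is limited). The gripper opens to 87 mm and grips with 3 to 60 N. Pads are 19 mm wide; open, the fingers measure 117 mm over their backs; the gripper's body (75 mm by 190 mm) begins 51 mm behind the grasp point.
Start: joints at [1.093, 0.527, 1.433, -0, 1.181, -0.178], TCP at [0.185, 0.597, 0.223] pointing down, gripper open.
Joint ranges: [-3.08, 3.08], [-0.75, 2.2], [0.22, 2.44], [-1.43, 4.57], [0, 2.65], [-2.85, 2.85]. Speed limits (rad/s): [2.79, 2.79, 3.14, 3.14, 3.14, 3.14].

## Interface

Orientations are given as a unit quaternion [x, y, z, w].
In Python, from rig import robot, vision, probe_bus gives the robot as it stands (robot), with the cameras (vision) and the readings (probe_bus).
- The arm moves only by the shell command python3 nudge.py FILE [OPENING] [FORCE], which reads ROWS from the file FILE. ROWS is one flat JSON list of numbers that holds 1 to 20 rows one after another, with no inner brackets; each row has 4 numbers: dx, dy, dz in m, then a turn about the tool's z in rad; each row shifts and turns the commanded pose from where the row before left it, along the tool's axes as they then stand; what a row does not reach is not made up. A row lasts 1/12 s, in which the tool goes at most 0.0417 m and 0.125 rad, less where a joint would pass 70% of its speed; a pose out of reach is approached as far as the arm can. OPENING is the finger opening in m, set as the command begins (- or left out keeps the last). The fingers move at their own pace and stop on an object; FORCE is the grip in N (left out, the last holds). Time passes only in rows, so rows that do not move let the fingers close. It prints the time, the measured TCP pose, the force, the opening and the grip force at its end. Input that does not fit is refused with a message, and nothing moves.
- probe_bus.get_obs(): the state, without advancing time (a new reading comes with each control period).
- vision.camera(name): name is "side" or "top"; returns a dict with "img" (420x560x3 uint8, red, green, blue), "fx", "fy", "cx", "cy" (pixels), "xyz" and "attitude" of the camera in the world. Camera axes: x right, y down, z forward; pixel columns grow to the right and rows downward; lengths in m; the calibration is good to about 2 mm. A picture is of the moment at which its call begins. There is no depth.
- robot.hand_in(): hands the job in; it is judged then, once.
The state is a dict: "time": time; "q": joint angles; "joint_velocities": joint speeds; "joint_torque": joint torques, N m; "position": TCP position; "tool_rot": TCP orientation; "ft_force": force on the tool from outside, world axes, zero at the start; "moment": the same for the moment, N m; "grip_width": finger opening in m; "grip_force": force on a finger pad.
Only numpy, scipy, OpenCV 4.12 (cv2) and the standard library are available. Lean on these libraries where they do the work, as an engineer would, in place of code of your own. Each camera call takes 0.05 s, during which the arm holds its last target. There are 200 camera calls.

## Task

Fold the recipe stand away: first take off the spice jar that stands on its base behind the board and set it upright on the worktop beside the stand, then raise the board through its notches until it is past the top and the prop drops clear, and let the board come down gently until it lies flat. Then push the slide lock in the slot of the board fully home, away from the hinge, and leave the other things where they stand, upright.

Things in the scene. Friction and masses are not known exactly. Their poses are not given: they have to be found in the camera images.
- stand: pale wooden base plate 179 (x) by 160 (y) by 8 mm, fixed. Origin: underside, right below the middle of the board's hinge axis; x from hinge to rear, y left, z up. Plate x -12..167, y -80..80 mm; rear rail x 155..167, 20 mm high; steel keeper bridge x 136..148, y 30..52, 48 mm high. Worktop front edge: world x 0.38 m; at x 0.40..0.47, y -0.30..0.18 m only the listed things stand.
- board (a joint): board angle in rad, 0 flat, grows as the free edge rises. Hinge axis: stand's y, at x 0, z 34 mm. Board 124 wide (y -62..62), free edge 130 mm from the axis, 16 thick (10 on the front side of the axis, 6 on the back), 0.4 kg, 24 mm ledge in front near the hinge. Notches at 0.61, 0.79, 0.96, 1.13; past about 1.3 the prop drops; stop 1.47. Damped: let go, it sinks flat in 2 to 5 s.
- board_edge (a point): middle of the board's free edge, 130 mm from the hinge axis; x axis along the board away from the hinge, z out of its front face. Its back is free between the prop's arms once the spice jar is gone. Above, a wall cabinet: its front at world x 0.61 m, its underside 0.63 m up. Left of the stand a fixed wire basket: world x 0.53..0.67, y -0.27..-0.13 m, 80 mm high.
- bail (a joint): angle of the prop in rad: a steel bail, two 8 mm arms 150 mm long outside the board's edges (y 71..78 mm, both sides), pivoted in the rear rail (stand x 161, z 12 mm); their pins rest in toothed steel quadrants on the board's edges. About 0.54 while it props the board; 0 when it has dropped flat on the base, which it does by itself once the board is past the top.
- lock (a joint): travel of the slide lock in m: about 0 open, 0.020 fully home; slides along the board away from the hinge, about 1.2 N friction. Its steel bolt then runs out of the board's free edge under the keeper bridge. It has to stay open until the board is flat, or the bolt lands on the keeper.
- lock_button (a point): middle of the flush top of the lock's grey button; button 16 mm long (along the board), 28 wide, in a slot in the board's front face, left of the middle (y 26..56 mm, 30 wide, 11 deep, 30..118 mm from the hinge). Open, the button's middle is 84 mm from the hinge: 46 mm of free slot on its hinge side for a fingertip. Board flat: board's top 44 mm, slot floor 33 mm above the worktop.
- spice_jar: spice jar, green label, dark cap, 45 mm diameter, 105 tall, about 0.11 kg; upright at the start on the base (8 mm up) behind the board, where the board would come down on it. Origin: middle of its underside. It stands about 128 mm behind the hinge axis: the board's free edge is 5 mm or more nearer the hinge than its near side and above its top.
- mug: white mug with dots, 78 mm diameter, 93 tall, handle to 75 mm from the middle; on the worktop left of the stand, not to be moved. Origin: middle of its underside.
- pepper_mill: dark wooden pepper mill, 58 mm diameter, 170 tall, on the worktop left of the stand, not to be moved. Origin: middle of its underside.
- tumbler: clear glass tumbler, 80 mm diameter, 88 tall, on the worktop left of the stand, not to be moved. Origin: middle of its underside.

How it is judged:
By the outcome, as a careful person would: the job done as asked, in the order asked, and still so for the second after the job is handed in, with the robot touching nothing.
It also fails if it takes over 58 s, if anything falls off the work surface, if the arm or the gripper's body presses on something with over 40 N, if the wrist force passes 120 N, or if a joint passes its speed limit or range.

## Working session

There is one attempt and no reset: what is moved stays moved. The work goes in short steps, Python scripts to look and compute and a shell command to move; the robot and the scene stay as the last step left them, time stands still between calls to the robot, and variables do not carry over. Pictures are saved under pics/ and viewed, at most 11 in all, crops included, and the job is handed in when it is done.

```bash
ls; mkdir -p pics; python3 - <<'E'
from rig import robot, vision, probe_bus
import cv2
for n in("side","top"):
    c=vision.camera(n);cv2.imwrite(f"pics/{n}0.png",c["img"][:,:,::-1]);print(n,{k:v for k,v in c.items() if k!="img"})
print(robot.grip_depth,probe_bus.get_obs())
E
```

```text
nudge.py
pics
rig.py
side {'fx': 406.80213543052685, 'fy': 406.80213543052685, 'cx': 277.9838999228228, 'cy': 218.1506527239161, 'xyz': array([-0.01369404,  0.16213861,  0.68506006]), 'attitude': array([-0.44854052,  0.80812348, -0.32907766,  0.19353484])}
top {'fx': 406.48131874835093, 'fy': 406.48131874835093, 'cx': 279.6273135797863, 'cy': 204.81760625769977, 'xyz': array([ 0.42540515, -0.17246276,  0.89164138]), 'attitude': array([-0.69507129,  0.71726562, -0.01903086,  0.04520797])}
0.0187 {'time': 0.1, 'q': array([ 1.09249488e+00,  5.28353530e-01,  1.43376803e+00, -2.04234770e-06,
        1.18141844e+00, -1.78530924e-01]), 'joint_velocities': array([-0.00129344, -0.00173112, -0.0016959 ,  0.00068947,  0.0006552 ,
        0.00017543]), 'joint_torque': array([-1.95334810e-04, -4.40987349e+01, -1.77150822e+01,  6.35039457e-02,
        5.34673047e-02, -3.01726413e-05]), 'position': array([0.18424496, 0.59653446, 0.22168354]), 'tool_rot': array([ 1.49324225e-01,  9.88787807e-01, -9.21942067e-04, -3.13159789e-04]), 'ft_force': array([-0.02902938, -0.11865932,  0.95528124]), 'moment': array([-0.02182442,  0.00414158,  0.03823984]), 'grip_force': 0.0, 'grip_width': 0.08668753619450864}
```

View pics/side0.png

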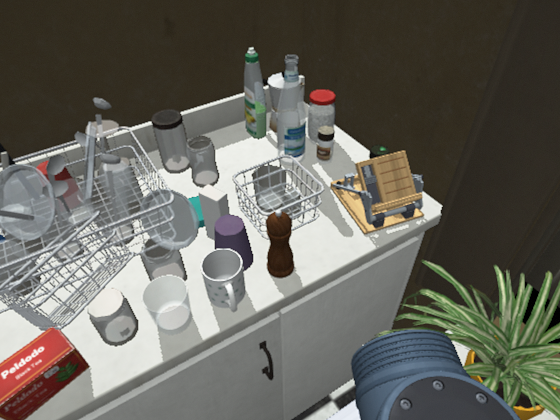

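View pics/top0.png

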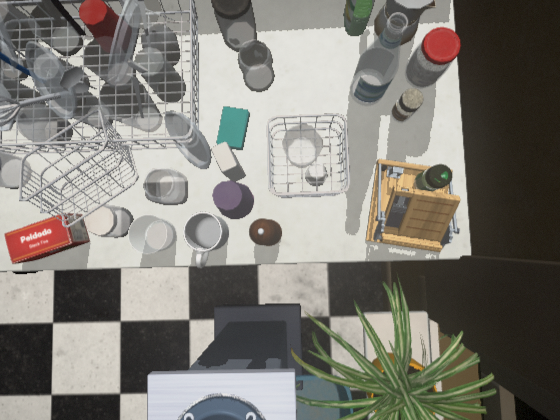

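The side view shows the stand at (380,190) with the jar cap behind the board at (380,150). The top view shows the stand at cols 368-460, rows 160-258, with the jar cap at (438,176). I'll enlarge both.

```bash
cat > h.py <<'E'
import numpy as np,cv2
from rig import robot, vision, probe_bus
from scipy.spatial.transform import Rotation as R
def ray(c,u,v):
    d=R.from_quat(c["attitude"]).apply([(u-c["cx"])/c["fx"],(v-c["cy"])/c["fy"],1]);return np.array(c["xyz"]),d
def plane(c,u,v,z):
    o,d=ray(c,u,v);return o+d*(z-o[2])/d[2]
def proj(c,p):
    q=R.from_quat(c["attitude"]).inv().apply(np.array(p)-c["xyz"]);return [c["cx"]+c["fx"]*q[0]/q[2],c["cy"]+c["fy"]*q[1]/q[2]]
def tri(c1,a,c2,b):
    o,d=ray(c1,*a);p,e=ray(c2,*b)
    s=np.linalg.lstsq(np.c_[d,-e],p-o,rcond=None)[0];x=o+d*s[0];y=p+e*s[1];return (x+y)/2,np.linalg.norm(x-y)
E
python3 - <<'E'
import cv2
t=cv2.imread("pics/top0.png")[145:270,350:480];s=cv2.imread("pics/side0.png")[135:245,320:450]
cv2.imwrite("pics/tc.png",cv2.resize(t,None,fx=4.6,fy=4.6,interpolation=2));cv2.imwrite("pics/sc.png",cv2.resize(s,None,fx=5,fy=5,interpolation=2))
E
```

```text
(no output)
```

View pics/tc.png

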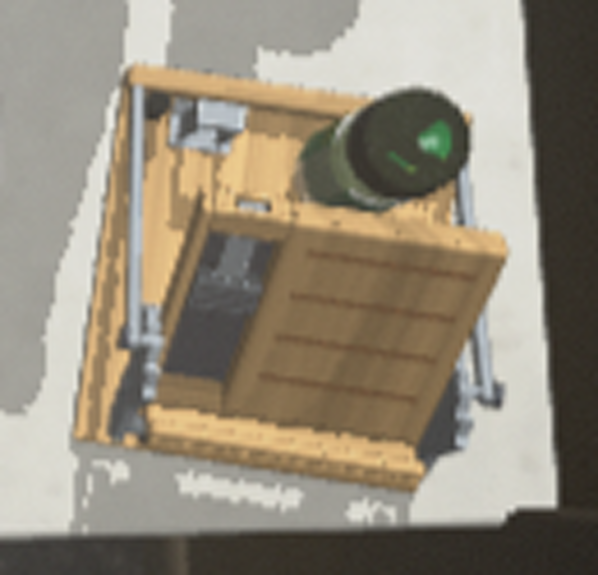

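View pics/sc.png

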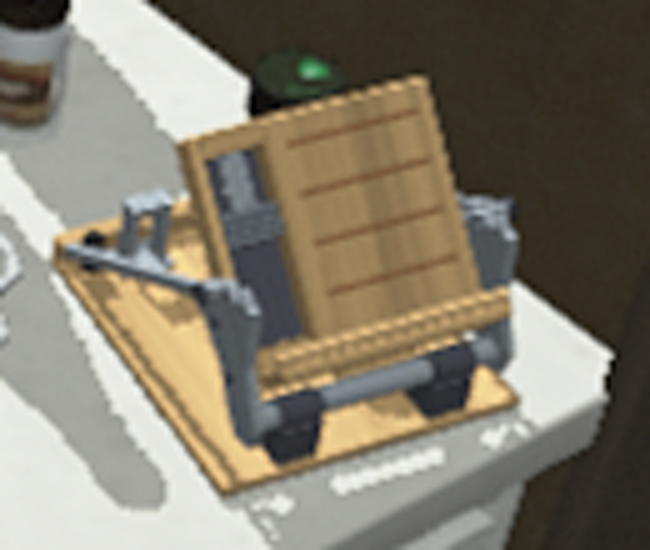

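```bash
python3 - <<'E'
from h import *
T=vision.camera("top");S=vision.camera("side")
t=lambda x,y:((x+.5)/4.6-.5+350,(y+.5)/4.6-.5+145); s=lambda x,y:((x+.5)/5-.5+320,(y+.5)/5-.5+135)
FL=plane(T,*t(77,437),.008);RLr=plane(T,*t(128,67),.02)
sFL=plane(S,*s(225,485),.008);sFR=plane(S,*s(518,397),.008);sRL=plane(S,*s(55,240),.02)
FRt=plane(T,*t(413,490),.008)
print("FL",FL,sFL);print("FR",FRt,sFR);print("RL",RLr,sRL)
fl=(FL+sFL)[:2]/2;fr=(FRt+sFR)[:2]/2;rl=(RLr+sRL)[:2]/2
print(np.linalg.norm(fr-fl),np.linalg.norm(rl-fl))
a1=np.arctan2(*(rl-fl)[::-1]);d=fl-fr;a2=np.arctan2(-d[0],d[1]);print("yaw",a1,a2)
yaw=(a1*.179+a2*.16)/.339
c,sn=np.cos(yaw),np.sin(yaw);M=np.array([[c,-sn],[sn,c]])
L=np.array([[-.012,.08],[-.012,-.08],[.167,.08]])
o=np.mean([p-M@l for p,l in zip((fl,fr,rl),L)],0);print("origin",o,yaw,[p-M@l for p,l in zip((fl,fr,rl),L)])
def st(p):return np.r_[M.T@(np.array(p)[:2]-o),p[2]]
for n,a,b in(("edgeL",(205,205),(180,140)),("edgeR",(508,255),(428,78))):
    p,e=tri(T,t(*a),S,s(*b));print(n,p,e,"stand",st(p))
for u in((425,137),(432,140)):
    p=plane(T,*t(*u),.113);print("jar",p,st(p))
p=plane(S,*s(300,72),.113);print("jar",p,st(p))
# cap mask
for n,C,bx in(("T",T,(412,160,460,195)),):
    im=C["img"][bx[1]:bx[3],bx[0]:bx[2]].astype(int);
    m=(im.sum(2)<160).astype(np.uint8);k,l,stt,ce=cv2.connectedComponentsWithStats(m);i=1+stt[1:,4].argmax();print(stt[i],ce[i]+bx[:2])
E
```

```text
FL [ 0.42521605 -0.32515932  0.008     ] [ 0.4253221  -0.32306264  0.008     ]
FR [ 0.39617318 -0.47834108  0.008     ] [ 0.39537724 -0.47551038  0.008     ]
RL [ 0.5971738 -0.3552409  0.02     ] [ 0.59347654 -0.35197269  0.02      ]
0.15563494842504044 0.17259513105257743
yaw -0.1717389672190666 -0.19065969599947744
origin [ 0.42044065 -0.40254868] -0.18066910469654662 [array([ 0.42269873, -0.40496513]), array([ 0.42195492, -0.40038409]), array([ 0.41666829, -0.40229682])]
edgeL [ 0.51932475 -0.35891602  0.12754477] 0.004887947492613838 stand [0.08943438 0.06069075 0.12754477]
edgeR [ 0.49336643 -0.47975751  0.12955149] 0.0008115022570877756 stand [ 0.08561231 -0.06284828  0.12955149]
jar [ 0.54483765 -0.45630741  0.113     ] [ 0.13203206 -0.03053111  0.113     ]
jar [ 0.54347875 -0.45908456  0.113     ] [ 0.1311943  -0.03350724  0.113     ]
jar [ 0.54490249 -0.45136159  0.113     ] [ 0.13120715 -0.02565413  0.113     ]
[17 22 13  6 24] [433.83333333 185.20833333]
```

```bash
python3 - <<'E'
from h import *
T=vision.camera("top");S=vision.camera("side")
print("plant",tri(T,(405,365),S,(490,320)))
for p in((470,255),(463,100),(455,10)):print("edge",plane(T,*p,0))
for p in((441,206),(350,128)):print("edgeS",plane(S,*p,0))
for n,a,z in(("mill",(264,232),.17),("mug",(205,232),.093),("jarspice",(408,103),.1)):print(n,plane(T,*a,z))
for p in((430,262),(560,268)):print(plane(T,*p,0),plane(T,*p,.3))
big=cv2.convertScaleAbs(cv2.resize(np.hstack([S["img"][100:300,400:560,::-1],T["img"][200:400,400:560,::-1]]),None,fx=2.5,fy=2.5),alpha=3,beta=10)
cv2.imwrite("pics/dark.png",big)
E
```

```text
plant (array([ 0.1418928 , -0.41012037, -0.04569755]), np.float64(0.01194806595278702))
edge [ 0.38582356 -0.54517881  0.        ]
edge [ 0.72698628 -0.5542269   0.        ]
edge [ 0.93686349 -0.55102703  0.        ]
edgeS [ 0.3970515  -0.53939878  0.        ]
edgeS [ 0.78563998 -0.57018103  0.        ]
mill [ 0.44408952 -0.11749272  0.17      ]
mug [0.44965798 0.00517778 0.093     ]
jarspice [ 0.69171584 -0.40412681  0.1       ]
[ 0.37333005 -0.45974807  0.        ] [ 0.39085114 -0.36308859  0.3       ]
[ 0.35319751 -0.73056626  0.        ] [ 0.37749236 -0.5427878   0.3       ]
```

View pics/dark.png

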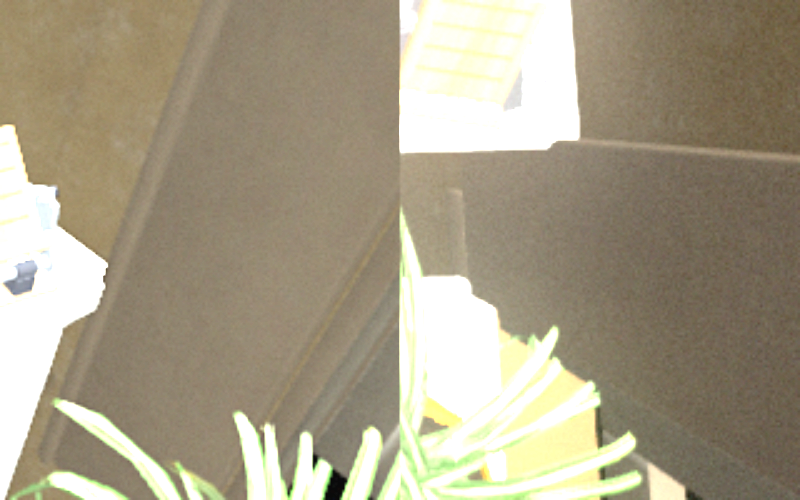

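The enlarged dark parts show a wall just right of the worktop (y ≈ -0.55), close to the jar at y ≈ -0.456. I'll bring the gripper over and check how much room its body needs before grasping.

```bash
echo '[0, 0, -0.025, -0.1, 0, 0, -0.025, -0.1, 0, 0, -0.02, -0.1, -0.018, -0.036, 0, 0, -0.018, -0.036, 0, 0, -0.018, -0.036, 0, 0, -0.018, -0.036, 0, 0, -0.018, -0.036, 0, 0, -0.018, -0.036, 0, 0, -0.018, -0.036, 0, 0, -0.018, -0.036, 0, 0, -0.018, -0.036, 0, 0, -0.018, -0.036, 0, 0, -0.018, -0.036, 0, 0, -0.018, -0.036, 0, 0, -0.004, -0.036, 0, 0, -0.004, -0.036, 0, 0]' > m.json && python3 nudge.py m.json 0.087 10
```

```text
time: 1.72
position: [0.4094, 0.0912, 0.2928]
tool_rot: [0.0, 1.0, -0.0, 0.0]
ft_force: [1.8, 0.4, 0.3]
grip_width: 0.087
grip_force: 0.0
```

```bash
echo '[-0.004, -0.039, 0, 0, -0.004, -0.039, 0, 0, -0.004, -0.039, 0, 0, -0.004, -0.039, 0, 0, -0.004, -0.039, 0, 0, -0.004, -0.039, 0, 0, -0.004, -0.039, 0, 0, -0.004, -0.039, 0, 0, -0.004, -0.039, 0, 0, -0.004, -0.039, 0, 0, 0, 0, 0, 0, 0, 0, 0, 0]' > m.json && python3 nudge.py m.json
python3 - <<'E'
from h import *
T=vision.camera("top");S=vision.camera("side")
cv2.imwrite("pics/g1.png",np.hstack([T["img"][60:360,200:560],S["img"][0:300,160:560]])[:,:,::-1])
o=probe_bus.get_obs();print(o["position"],o["q"]);p=o["position"]
for dz in(0,.07,.12,.2):
  print(dz,proj(T,p+[0,0,dz]),proj(T,p+[0,-.095,dz]),proj(S,p+[0,-.095,dz]))
E
```

```text
time: 2.72
position: [0.4486, -0.2988, 0.2921]
tool_rot: [0.002, 1.0, 0.0, -0.0]
ft_force: [-0.5, -0.2, -0.5]
grip_width: 0.087
grip_force: 0.0
[ 0.44816899 -0.2958162   0.29216914] [-7.91897586e-01  3.30594594e-01  1.56379479e+00  5.05840148e-04
  1.24914059e+00 -2.36285251e+00]
0 [np.float64(379.18213558832497), np.float64(223.49540283441434)] [np.float64(445.02424783608546), np.float64(221.44378862113513)] [np.float64(405.1842771244309), np.float64(105.60113034496246)]
0.07 [np.float64(390.3193325111967), np.float64(221.08635944365713)] [np.float64(465.0332964522746), np.float64(218.74494337681517)] [np.float64(413.39078469429023), np.float64(69.32583651070166)]
0.12 [np.float64(400.2751163468965), np.float64(218.9328628847568)] [np.float64(482.9455654814027), np.float64(216.3289143585675)] [np.float64(419.9939148394127), np.float64(40.13796527544852)]
0.2 [np.float64(421.4184634173988), np.float64(214.359428395682)] [np.float64(521.0671377711155), np.float64(211.18702950169086)] [np.float64(432.1397032695735), np.float64(-13.550164590055346)]
```

View pics/g1.png

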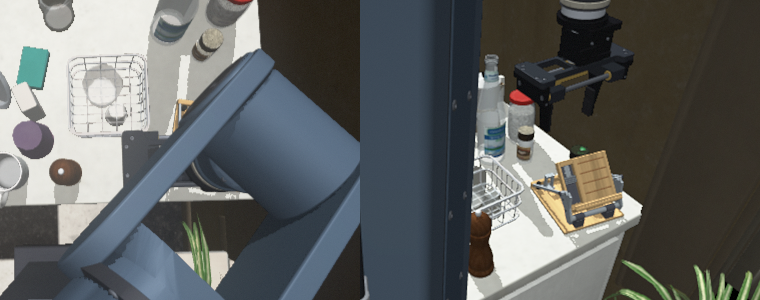

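The pictures show the gripper's crossbar is about 190 mm long along the closing line. I'll grasp with the gripper 13 mm left of the jar so the bar clears the wall.

```bash
echo '[-0.019, -0.0295, 0.012, 0, -0.019, -0.0295, 0.012, 0, -0.019, -0.0295, 0.012, 0, -0.019, -0.0295, 0.012, 0, -0.019, -0.0295, 0.012, 0, 0, 0, 0, 0, 0, 0, 0, 0, 0, 0, 0, 0]' > m.json && python3 nudge.py m.json
python3 - <<'E'
from h import *
print(probe_bus.get_obs()["position"],probe_bus.get_obs()["q"])
S=vision.camera("side");T=vision.camera("top");p=probe_bus.get_obs()["position"]
# small: where do the fingertips and cap appear
cv2.imwrite("pics/g2.png",cv2.resize(S["img"][20:240,340:500,::-1],None,fx=2.7,fy=2.7))
for d in(-.0435,.0435):print(proj(S,p+[0,d,0]))
E
```

```text
time: 3.48
position: [0.5437, -0.4421, 0.2323]
tool_rot: [-0.001, 1.0, 0.001, -0.001]
ft_force: [0.1, 0.9, 0.3]
grip_width: 0.0868
grip_force: 0.0
[ 0.54368989 -0.44206955  0.23231178] [-8.41899419e-01  6.26085585e-01  1.21026437e+00  3.53587516e-04
  1.30757582e+00 -2.41461183e+00]
[np.float64(400.7664473666131), np.float64(98.63537212502504)]
[np.float64(370.1265887196008), np.float64(109.98993953239643)]
```

View pics/g2.png

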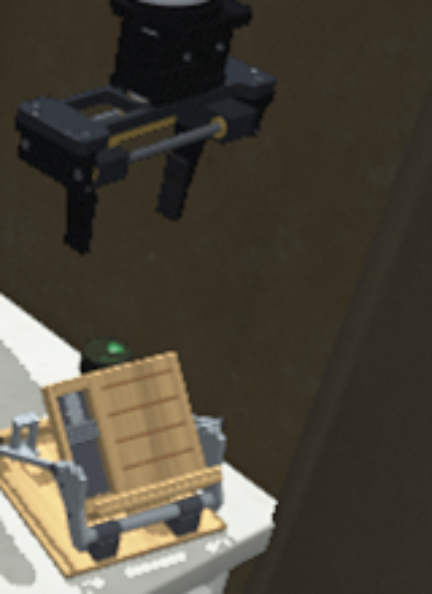

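The fingers are at crop (78,245) and (172,215), straddling the jar cap at (108,352). Next: descend and close in stages.

```bash
echo '[0, 0, 0.03, 0, 0, 0, 0.03, 0, 0, 0, 0.03, 0, 0, 0, 0.03, 0, 0, 0, 0.025, 0, 0, 0, 0.013, 0, 0, 0, 0, 0, 0, 0, 0, 0]' > m.json && python3 nudge.py m.json; echo '[0, 0, 0, 0, 0, 0, 0, 0, 0, 0, 0, 0]' > m.json && python3 nudge.py m.json 0.07 12;  echo '[0, 0, 0, 0, 0, 0, 0, 0, 0, 0, 0, 0]' > m.json && python3 nudge.py m.json 0.06; echo '[0, 0, 0, 0, 0, 0, 0, 0, 0, 0, 0, 0, 0, 0, 0, 0, 0, 0, 0, 0, 0, 0, 0, 0]' > m.json && python3 nudge.py m.json 0.03 15
```

```text
time: 4.25
position: [0.544, -0.444, 0.0756]
tool_rot: [-0.0, 1.0, -0.0, 0.0]
ft_force: [0.5, -0.9, 0.3]
grip_width: 0.0873
grip_force: 0.0
time: 4.5
position: [0.5447, -0.4453, 0.0768]
tool_rot: [-0.0, 1.0, -0.001, 0.001]
ft_force: [0.7, 0.2, -0.3]
grip_width: 0.0751
grip_force: 0.0
time: 4.75
position: [0.5439, -0.4445, 0.075]
tool_rot: [-0.0, 1.0, -0.0, 0.0]
ft_force: [0.2, -0.4, -1.1]
grip_width: 0.062
grip_force: 0.0
time: 5.25
position: [0.5438, -0.4446, 0.0746]
tool_rot: [-0.0, 1.0, -0.0, 0.0]
ft_force: [0.6, -1.3, 0.6]
grip_width: 0.0449
grip_force: 14.7
```

```bash
echo '[0, 0, -0.015, 0, 0, 0, -0.035, 0, 0, 0, -0.035, 0, 0, 0, -0.035, 0, 0, 0, -0.035, 0, 0.0173, 0.03, 0, 0, 0.0173, 0.03, 0, 0, 0.0173, 0.03, 0, 0, 0.0173, 0.03, 0, 0, 0.0173, 0.03, 0, 0, 0.0173, 0.03, 0, 0, 0, 0, 0, 0, 0, 0, 0, 0, 0, 0, 0, 0]' > m.json && python3 nudge.py m.json
```

```text
time: 6.42
position: [0.4405, -0.2648, 0.2299]
tool_rot: [-0.0, 1.0, -0.001, 0.001]
ft_force: [0.7, -0.7, -0.1]
grip_width: 0.0445
grip_force: 15.5
```

```bash
echo '[0, 0, 0.035, 0, 0, 0, 0.035, 0, 0, 0, 0.035, 0, 0, 0, 0.035, 0, 0, 0, 0.015, 0, 0, 0, 0.004, 0, 0, 0, 0.003, 0, 0, 0, 0, 0, 0, 0, 0, 0]' > m.json && python3 nudge.py m.json; echo '[0, 0, 0.001, 0, 0, 0, 0, 0, 0, 0, 0, 0]' > m.json && python3 nudge.py m.json
```

```text
time: 7.17
position: [0.4411, -0.2657, 0.0686]
tool_rot: [0.0, 1.0, -0.001, 0.001]
ft_force: [0.1, -0.6, -0.8]
grip_width: 0.0443
grip_force: 15.9
time: 7.42
position: [0.4404, -0.2647, 0.0674]
tool_rot: [-0.0, 1.0, -0.001, 0.001]
ft_force: [0.6, -0.3, -1.0]
grip_width: 0.0447
grip_force: 15.9
```

```bash
echo '[0, 0, 0.001, 0, 0, 0, 0.001, 0, 0, 0, 0, 0, 0, 0, 0, 0]' > m.json && python3 nudge.py m.json
```

```text
time: 7.75
position: [0.4408, -0.2655, 0.066]
tool_rot: [-0.0, 1.0, -0.001, 0.001]
ft_force: [-1.4, -0.2, 6.9]
grip_width: 0.0438
grip_force: 15.0
```

```bash
echo '[0, 0, 0, 0, 0, 0, 0, 0, 0, 0, 0, 0, 0, 0, 0, 0, 0, 0, -0.01, 0, 0, 0, -0.03, 0, 0, 0, -0.035, 0, 0, 0, -0.035, 0, 0, 0, -0.035, 0]' > m.json && python3 nudge.py m.json 0.066
python3 - <<'E'
from h import *
S=vision.camera("side");T=vision.camera("top")
cv2.imwrite("pics/j.png",cv2.resize(S["img"][100:270,270:450,::-1],None,fx=3.2,fy=3.2))
E
```

```text
time: 8.5
position: [0.4395, -0.2638, 0.2114]
tool_rot: [-0.0, 1.0, 0.0, -0.0]
ft_force: [0.6, -0.7, -0.5]
grip_width: 0.0661
grip_force: 0.0
```

View pics/j.png

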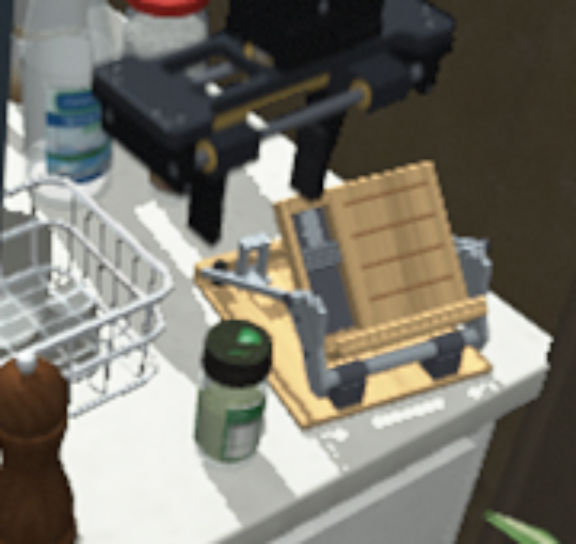

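The jar stands upright on the worktop at crop (235,390), clear of the stand's left edge and the mill. Next I'll shut the fingers and go behind the board.

```bash
echo '[-0.017, -0.027, 0, 0, -0.017, -0.027, 0, 0, -0.017, -0.027, 0, 0, -0.017, -0.027, 0, 0, -0.017, -0.027, 0, 0, -0.0175, -0.0255, 0, 0, 0, 0, 0, 0.09, 0, 0, 0, 0.09, 0, 0, 0, 0, 0, 0, 0, 0, 0, 0, 0, 0]' > m.json && python3 nudge.py m.json 0 10
python3 -c "
from h import *
o=probe_bus.get_obs();print(o['position'],o['q'],R.from_quat(o['tool_rot']).as_matrix()[:,1])"
```

```text
time: 9.52
position: [0.5421, -0.4243, 0.2092]
tool_rot: [0.089, 0.996, 0.0, -0.0]
ft_force: [-0.7, 0.5, 0.1]
grip_width: 0.0032
grip_force: 0.0
[ 0.54208956 -0.4242762   0.20920099] [-8.26033295e-01  6.29374966e-01  1.27142950e+00 -9.79546552e-06
  1.24188224e+00 -2.21906684e+00] [1.76825184e-01 9.84242057e-01 6.53213563e-04]
```

```bash
echo '[0, 0, 0.03, 0, 0, 0, 0.03, 0, 0, 0, 0.03, 0, 0, 0, 0.025, 0, 0, 0, 0.009, 0, 0, 0, 0, 0, 0.006, 0, 0, 0, 0.006, 0, 0, 0, 0.004, 0, 0, 0, 0, 0, 0, 0]' > m.json && python3 nudge.py m.json; echo '[0.005, 0, -0.003, 0, 0.005, 0, -0.003, 0, 0.005, 0, -0.003, 0, 0.005, 0, -0.003, 0]' > m.json && python3 nudge.py m.json
```

```text
time: 10.35
position: [0.5266, -0.4227, 0.0877]
tool_rot: [0.09, 0.996, -0.001, 0.001]
ft_force: [-0.3, -1.1, -0.3]
grip_width: 0.0006
grip_force: 0.0
time: 10.68
position: [0.5113, -0.4203, 0.1011]
tool_rot: [0.09, 0.996, -0.003, 0.005]
ft_force: [7.5, 0.9, 4.2]
grip_width: 0.0007
grip_force: 3.5
```

```bash
echo '[0.005, 0, -0.003, 0, 0.005, 0, -0.003, 0, 0.005, 0, -0.003, 0, 0.005, 0, -0.003, 0, 0.005, 0, -0.002, 0, 0.005, 0, -0.002, 0, 0.005, 0, -0.002, 0, 0.005, 0, -0.002, 0, 0, 0, 0, 0]' > m.json && python3 nudge.py m.json; echo '[0.004, 0, -0.001, 0, 0.003, 0, -0.001, 0, 0, 0, 0, 0]' > m.json && python3 nudge.py m.json
python3 - <<'E'
from h import *
S=vision.camera("side");T=vision.camera("top")
cv2.imwrite("pics/u.png",cv2.resize(S["img"][60:270,270:450,::-1],None,fx=2.7,fy=2.7))
E
```

```text
time: 11.43
position: [0.4655, -0.4103, 0.1172]
tool_rot: [0.09, 0.996, 0.001, -0.002]
ft_force: [0.1, -0.1, -0.4]
grip_width: 0.0003
grip_force: 0.1
time: 11.68
position: [0.4594, -0.4091, 0.119]
tool_rot: [0.09, 0.996, 0.001, -0.001]
ft_force: [-0.7, -0.6, -0.1]
grip_width: 0.0003
grip_force: 0.0
```

View pics/u.png

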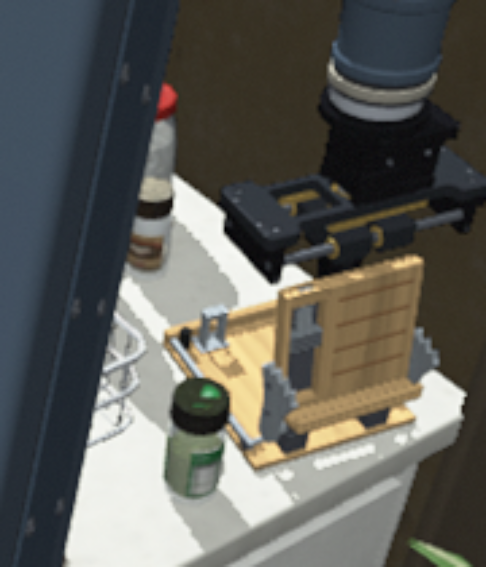

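The left prop arm lies flat on the base (crop (215,390)) and the board is nearly upright. I'll lift the finger out, let the damped board sink, and turn the tool a quarter meanwhile.

```bash
echo '[0, 0, -0.035, 0, 0, 0, -0.035, 0, 0, 0, -0.035, 0, 0, 0, 0, 0.12, 0, 0, 0, 0.12, 0, 0, 0, 0.12, 0, 0, 0, 0.12, 0, 0, 0, 0.12, 0, 0, 0, 0.12, 0, 0, 0, 0.12, 0, 0, 0, 0.12, 0, 0, 0, 0.12, 0, 0, 0, 0.12, 0, 0, 0, 0.12, 0, 0, 0, 0.12, 0, 0, 0, 0.12, 0, 0, 0, 0.011, 0, 0, 0, 0]' > m.json && python3 nudge.py m.json;echo '[0, 0, 0, 0, 0, 0, 0, 0, 0, 0, 0, 0, 0, 0, 0, 0, 0, 0, 0, 0, 0, 0, 0, 0, 0, 0, 0, 0, 0, 0, 0, 0, 0, 0, 0, 0, 0, 0, 0, 0, 0, 0, 0, 0, 0, 0, 0, 0, 0, 0, 0, 0, 0, 0, 0, 0, 0, 0, 0, 0, 0, 0, 0, 0, 0, 0, 0, 0, 0, 0, 0, 0, 0, 0, 0, 0, 0, 0, 0, 0]' > m.json && python3 nudge.py m.json;echo '[0, 0, 0, 0, 0, 0, 0, 0, 0, 0, 0, 0, 0, 0, 0, 0, 0, 0, 0, 0, 0, 0, 0, 0, 0, 0, 0, 0, 0, 0, 0, 0, 0, 0, 0, 0, 0, 0, 0, 0, 0, 0, 0, 0, 0, 0, 0, 0, 0, 0, 0, 0, 0, 0, 0, 0, 0, 0, 0, 0, 0, 0, 0, 0, 0, 0, 0, 0, 0, 0, 0, 0, 0, 0, 0, 0, 0, 0, 0, 0]' > m.json && python3 nudge.py m.json
python3 - <<'E'
from h import *
S=vision.camera("side");np.save("S.npy",S,allow_pickle=True)
o=probe_bus.get_obs();print(o['position'],R.from_quat(o['tool_rot']).as_matrix()[:,:2])
cv2.imwrite("pics/f.png",cv2.resize(S["img"][135:245,320:450,::-1],None,fx=5,fy=5,interpolation=cv2.INTER_CUBIC))
E
```

```text
time: 13.28
position: [0.4606, -0.4097, 0.2243]
tool_rot: [0.767, 0.642, -0.0, -0.0]
ft_force: [-0.3, -0.1, 0.4]
grip_width: 0.0005
grip_force: 0.0
time: 14.95
position: [0.4608, -0.41, 0.2246]
tool_rot: [0.768, 0.641, -0.0, 0.0]
ft_force: [-0.3, -0.2, -0.0]
grip_width: 0.0004
grip_force: 0.0
time: 16.62
position: [0.4608, -0.41, 0.2246]
tool_rot: [0.768, 0.641, 0.0, 0.0]
ft_force: [0.0, -0.5, 0.5]
grip_width: 0.0003
grip_force: 0.0
[ 0.46076996 -0.40996309  0.22454974] [[ 1.79058872e-01  9.83838361e-01]
 [ 9.83838361e-01 -1.79058871e-01]
 [ 1.96078393e-05 -3.06538570e-05]]
```

View pics/f.png

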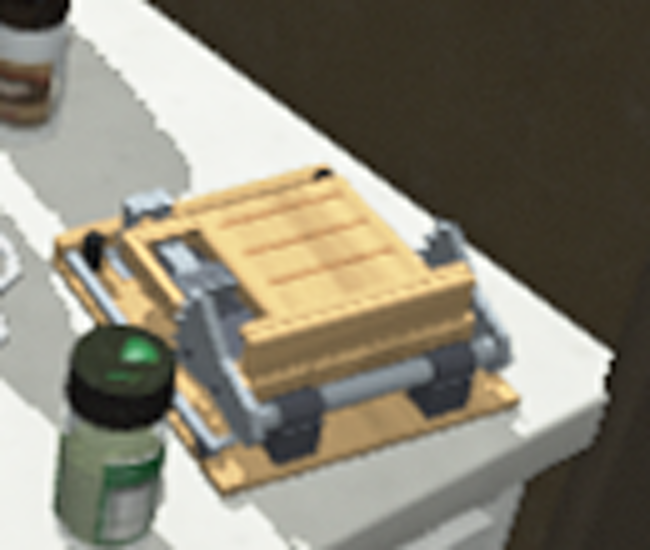

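The board lies flat with the slot corners at crop (150,240) and (195,232). I'll refine the stand's pose from the board's corners at z = 44 mm.

```bash
python3 - <<'E'
from h import *
S=np.load("S.npy",allow_pickle=True).item()
s=lambda x,y:((x+.5)/5-.5+320,(y+.5)/5-.5+135)
o=np.array([.4204,-.4025]);c,sn=np.cos(-.18),np.sin(-.18);M=np.array([[c,-sn],[sn,c]])
st=lambda p:np.r_[M.T@(p[:2]-o),p[2]]*1000
for n,a,z in(("rearR (130,-62)",(333,167),.044),("rearL (130,62)",(122,232),.044),("slot 118,56",(150,240),.044),("slot 118,26",(195,232),.044),("slot right edge 26",(225,280),.044),("btn near L",(190,292),.044),("btn near R",(238,285),.044),("baseFL(-12,80)",(225,485),.008),("baseFR(-12,-80)",(518,397),.008),("rearRail L(167,80)",(55,240),.02)):
    print(n,st(plane(S,*s(*a),z)).round(1))
C,d=ray(S,*s(200,285));e=np.r_[M[:,1],0];t=(o@M[:,1]+.066-C@e)/(d@e);print("quad",st(C+t*d))
T=vision.camera("top")
cv2.imwrite("pics/ft.png",cv2.resize(T["img"][145:270,350:480,::-1],None,fx=4.6,fy=4.6,interpolation=cv2.INTER_CUBIC))
E
```

```text
rearR (130,-62) [134.2 -59.2  44. ]
rearL (130,62) [129.4  62.3  44. ]
slot 118,56 [118.9  52.6  44. ]
slot 118,26 [115.9  29.5  44. ]
slot right edge 26 [79.4 33.8 44. ]
btn near L [78.1 53.3 44. ]
btn near R [73.9 29.9 44. ]
baseFL(-12,80) [-9.4 79.   8. ]
baseFR(-12,-80) [-11.5 -76.3   8. ]
rearRail L(167,80) [161.2  80.7  20. ]
quad [53.15733429 66.         73.03934637]
```

```bash
echo '[0.0205, 0.0055, 0, 0, 0.0205, 0.0055, 0, 0, 0, 0, 0.035, 0, 0, 0, 0.035, 0, 0, 0, 0.035, 0, 0, 0, 0.035, 0, 0, 0, 0.025, 0, 0, 0, 0, 0, 0, 0, 0, 0, 0, 0, 0, 0]' > m.json && python3 nudge.py m.json;echo '[0, 0, 0.006, 0, 0, 0, 0.006, 0, 0, 0, 0.005, 0, 0, 0, 0.003, 0, 0, 0, 0.002, 0, 0, 0, 0, 0, 0, 0, 0, 0]' > m.json && python3 nudge.py m.json
```

```text
time: 17.55
position: [0.4799, -0.3726, 0.0609]
tool_rot: [0.768, 0.641, 0.0, 0.001]
ft_force: [0.1, -1.2, -0.2]
grip_width: 0.0003
grip_force: 0.0
time: 18.13
position: [0.4789, -0.3716, 0.0374]
tool_rot: [0.768, 0.641, 0.0, -0.0]
ft_force: [-0.1, -0.4, -0.1]
grip_width: 0.0007
grip_force: 0.0
```

```bash
echo '[0, 0.004, 0, 0, 0, 0.004, 0, 0, 0, 0.004, 0, 0, 0, 0, 0, 0]' > m.json && python3 nudge.py m.json;echo '[0, 0.004, 0, 0, 0, 0.004, 0, 0, 0, 0.004, 0, 0, 0, 0, 0, 0]' > m.json && python3 nudge.py m.json;echo '[0, 0.002, 0, 0, 0, 0.002, 0, 0, 0, 0, 0, 0]' > m.json && python3 nudge.py m.json
```

```text
time: 18.47
position: [0.4921, -0.3744, 0.0379]
tool_rot: [0.768, 0.641, 0.0, 0.001]
ft_force: [-0.0, 0.0, -0.4]
grip_width: 0.0001
grip_force: 0.0
time: 18.8
position: [0.5033, -0.376, 0.0375]
tool_rot: [0.768, 0.641, 0.0, 0.0]
ft_force: [-0.3, 0.8, -0.9]
grip_width: 0.0006
grip_force: 0.0
time: 19.05
position: [0.5067, -0.3766, 0.0375]
tool_rot: [0.768, 0.641, 0.0, 0.0]
ft_force: [-0.5, 0.4, -0.2]
grip_width: 0.0005
grip_force: 0.2
```

```bash
for i in 1 2; do echo '[0, 0.002, 0, 0, 0, 0.002, 0, 0, 0, 0, 0, 0, 0, 0, 0, 0]' > m.json && python3 nudge.py m.json|grep -E "pos|force"; done
```

```text
position: [0.5107, -0.3774, 0.0375]
ft_force: [0.8, 0.1, 0.1]
grip_force: 0.2
position: [0.5141, -0.378, 0.0375]
ft_force: [-1.6, -0.3, 0.5]
grip_force: 1.2
```

```bash
for i in 1 2; do echo '[0, 0.002, 0, 0, 0, 0.002, 0, 0, 0, 0, 0, 0, 0, 0, 0, 0]' > m.json && python3 nudge.py m.json|grep -E "pos|force"; done
```

```text
position: [0.5143, -0.3779, 0.0374]
ft_force: [-10.0, 0.4, 5.4]
grip_force: 5.3
position: [0.5144, -0.3779, 0.0374]
ft_force: [-19.1, -1.3, 9.9]
grip_force: 9.2
```

The finger hit a firm stop (19 N). I'll back off, lift out, and check.

```bash
echo '[0, -0.008, 0, 0, 0, -0.006, 0, 0, 0, 0, 0, 0, 0, 0, -0.02, 0, 0, 0, -0.035, 0, 0, 0, -0.035, 0, 0, 0, -0.035, 0, 0, 0, -0.035, 0, 0, 0, -0.02, 0, 0, 0, 0, 0]' > m.json && python3 nudge.py m.json
python3 - <<'E'
from h import *
S=vision.camera("side")
a=S["img"][135:245,320:450,::-1]
b=S["img"][150:290,100:345,::-1]
cv2.imwrite("pics/end.png",np.hstack([cv2.resize(a,(520,440),interpolation=cv2.INTER_CUBIC),cv2.resize(b[:,:],(280,160)).repeat(1,0) if 0 else cv2.copyMakeBorder(cv2.resize(b,(280,160)),0,280,0,0,cv2.BORDER_CONSTANT)]))
E
```

```text
time: 21.22
position: [0.5123, -0.3796, 0.2241]
tool_rot: [0.768, 0.641, 0.001, 0.007]
ft_force: [-0.0, -0.6, -0.0]
grip_width: 0.0005
grip_force: 0.0
```

View pics/end.png

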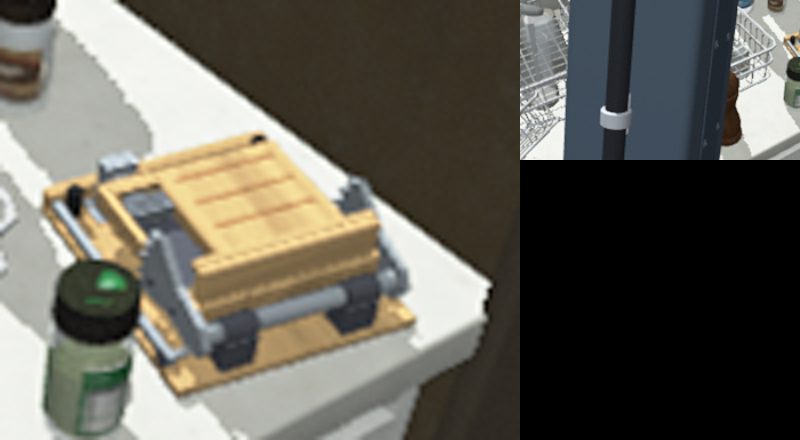

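```bash
python3 - <<'E'
from h import *
S=np.load("S.npy",allow_pickle=True).item()
s=lambda x,y:((x+.5)/4-.5+320,(y+.5)/4-.5+135)
o=np.array([.4204,-.4025]);c,sn=np.cos(-.18),np.sin(-.18);M=np.array([[c,-sn],[sn,c]])
for a in((137,217),(174,209),(125,195),(158,187)):print((M.T@(plane(S,*s(*a),.044)[:2]-o)*1000).round(1))
E
```

```text
[94.5 54.2]
[92.6 30.3]
[115.1  51.1]
[114.1  29.1]
```

```bash
python3 -c "
from rig import robot, vision, probe_bus
print(robot.hand_in())"
```

```text
the job is handed in; nothing more can be done
None
```

I handed the job in at about 21 s of robot time. The spice jar is upright on the worktop left of the stand, the prop has dropped and the board lies flat. The slide lock was pushed to a firm stop; in the picture its button had moved 17–18 mm (±2.5 mm by eye) of the 20 mm travel. I steered clear of the mug, mill and tumbler, but took no final picture of the mug and tumbler.

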